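# Scrape round the wall of a tilted culture dish

### The arm

A 6-joint arm with a two-finger parallel gripper is mounted at the origin on the work surface. World frame = base frame: x ahead of the robot, y to its left, z up, the work surface at z = 0. Lengths are in m, angles in rad, forces in N, time in s.
With the tool pointing down it reaches from about 0.325 to 0.775 m from the base axis. Payload 5.5 kg.
Tool frame: the origin (TCP) lies between the finger pads; the fingertips stand 17 mm ahead of it and the grasp point (between the pads) lies 2 mm behind it; z points along the fingers, y is the line along which they close (so a half turn about z gives the same grasp; the last joint's range is limited). The gripper opens to 88 mm and grips with 3 to 60 N. Pads are 20 mm wide; open, the fingers measure 115 mm over their backs; the gripper's body (75 mm by 178 mm) begins 61 mm behind the grasp point.
Start: joints at [1.174, 0.091, 1.231, -0, 1.82, -0.057], TCP at [0.2, 0.566, 0.24] pointing down, gripper open.
Joint ranges: [-2.87, 2.87], [-0.86, 2.18], [0.17, 2.46], [-1.51, 4.65], [0.06, 2.69], [-2.65, 2.65]. Speed limits (rad/s): [2.57, 2.57, 3.01, 3.14, 3.14, 3.14].

### API

Orientations are given as a unit quaternion [x, y, z, w].
In Python, from cell import manip gives the robot as it stands. The module is installed in compiled form; this text tells all that it offers.
- The arm moves only by the tool play_rows, never from a script. Its argument "plan" is one flat list of numbers, 7 for each row, row after row: the turn, a rotation vector about the tool's x, y, z in degrees, then the shift along the tool's x, y, z in cm, then the opening in per cent of the stroke, from 0 (shut) to 100 (fully open). A call has 1 to 20 rows; each row is the pose to reach, as a shift and turn from the pose commanded when the call began, along the tool's axes at that moment; what a row does not reach only later rows make up. A row lasts 1/12 s, in which the tool goes at most 41.7 mm and 7.16 degrees, less where a joint would pass 70% of its speed; a pose out of reach is approached as far as the arm can. A call with a gripper value outside its range is refused whole. The fingers move at their own pace and stop on an object; "grip_force" is the grip in N (left out, the last holds). Time passes only in rows, so rows that repeat a pose let the fingers close. It gives the time, the measured TCP pose, the force, the opening and the grip force at its end, in the units of the state.
- manip.read_state(): the state, without advancing time (a new reading comes with each control period).
- manip.read_camera(name): name is "scene" or "top" or "wrist"; returns a dict with "img" (480x640x3 uint8, red, green, blue), "range_z" (480x640 float32, m along the optical axis (not along the pixel's ray), 0 where there is no reading), "intrinsics" (3x3 intrinsics, pixels), "rvec" (rotation vector, rad) and "tvec" (3), from world to camera coordinates, as OpenCV has them; the wrist camera has in their place "mount" (4x4, takes a point from camera to tool coordinates, whose origin is the TCP and whose axes are the flange's). Camera axes: x right, y down, z forward; pixel columns grow to the right and rows downward; lengths in m; the calibration is good to about 2 mm. A picture is of the moment at which its call begins: read the wrist's pose just before it.
- manip.close_job(): hands the job in; it is judged then, once.
The state is a dict: "t": time; "qpos": joint angles; "qvel": joint speeds; "tau": joint torques, N m; "tcp_pos": TCP position; "eef_rot": TCP orientation; "contact_force": force on the tool from outside, world axes, zero at the start; "ft_torque": the same for the moment, N m; "gripper_width": opening from 0.0 (shut) to 1.0 (fully open); "grasp_force": force on a finger pad.
Only numpy, scipy, OpenCV 4.12 (cv2) and the standard library are available. Lean on these libraries where they do the work, as an engineer would, in place of code of your own. Each camera call takes 0.05 s, during which the arm holds its last target. There are 200 camera calls.

### The job

Lift only the blue-tinted lid off the glass culture dish on the tilting stand, leaving the dish in its seat, and lay the lid flat on the teal bench paper. Then take the blue-handled rubber-tipped scraper from its beaker and, holding it square to the tilted dish, run its rubber bulb once right round the inside of the dish wall, low down and pressing gently on the wall all the way: clockwise as seen from above, from the highest point of the wall back to the highest point. Stand the scraper back in its beaker, bulb down, and disturb nothing else.

Things in the scene. Friction and masses are not known exactly. Their poses are not given: they have to be found in the camera images.
- tray: Black tray (100 x 98 x 8 mm) of the fixed dish stand, tilted 33 degrees, low edge towards the robot. Origin: on its upper face, centre of the dish seat, about 60 mm above the bench. z: its upward normal, leaning back to the robot; x: uphill, away from the robot; y: level. Seat ring round the dish: inner radius 30.5, outer 37, 8 mm high. Nothing of the stand rises above the dish.
- dish: Clear glass dish, loose in the seat ring with 1 mm of play: outer radius 29.5, inner radius 28, wall 1.5, floor 2.5 thick, 20 mm high, about 35 g. Origin: centre of its underside (at the tray's origin when seated); z is its axis. The highest point of its round wall is on the tray's +x side.
- lid: The lid. Origin: centre of the lower edge of its skirt; z is its axis, out of its flat top.
- lid_centre (a point): Centre, half-way up, of the blue-tinted glass lid: a shallow cap of 65 mm outer diameter, 10 mm high, wall and top 1.5 mm, about 25 g. It covers the dish with 1.5 mm of play all round. At the start this point is 16.5 mm above the tray along the tray's z; the skirt's edge is 3.5 mm above the seat ring. z is its axis, as the tray's z at the start.
- scraper_grip (a point): Where to grip the scraper's blue handle, on its axis. Handle 14 mm along x, 12 mm along y (grip across these flat faces), reaching 34 mm above and 26 mm below this point. z points from the bulb to the handle's end. It starts leaning some 33 degrees in the beaker, handle towards the robot, y level, this point 45 mm beyond the rim along the scraper. 40 g in all.
- scraper: The same scraper: same point and axes as scraper_grip.
- bulb (a point): Centre of the red rubber bulb (radius 5 mm), 148 mm from scraper_grip along its -z, on a white 5 mm rod. The rod springs sideways, about 0.3 N per mm at the bulb: carried 4 to 6 mm too far outwards, the bulb presses on the wall with 1 to 2 N. Touching the wall, its centre is 23 mm from the dish's axis; touching the dish's floor, 7.5 mm above the tray.
- beaker: Clear glass beaker, loose (180 g): outer radius 35, inner radius 32, 95 mm high, floor 4 mm thick. Origin: centre of its underside. At the start the scraper lies in its xz plane, bulb in the floor's +x corner, leaning on the rim at -x.
- paper: Teal bench paper, fixed, 150 x 150 x 2 mm, flat on the bench. Origin: centre of its underside.
- bottle: White bottle with a red cap, 48 mm across, 105 mm tall, a bystander. Origin: centre of its underside.
- tube_rack: Blue rack of microtubes, 70 x 120 mm, 40 mm high, a bystander. Origin: centre of its underside.
- spare_dishes: Stack of three closed spare dishes, 65 mm across, 61 mm high, a bystander. Origin: centre of its underside.
Mind the look-alikes: they are no part of the job. What is shaped like the beaker but green is not meant.

How it is judged:
By the outcome, as a careful person would: the job done as asked, in the order asked, and still so for the second after the job is handed in, with the robot touching nothing.
It also fails if it takes over 72 s, if anything falls off the work surface, if the arm or the gripper's body presses on something with over 40 N, if the wrist force passes 120 N, or if a joint passes its speed limit or range.

## Working session

There is one attempt and no reset: what is moved stays moved. The work goes in short steps, Python scripts to look and compute and a tool call to move; the robot and the scene stay as the last step left them, time stands still between calls to the robot, and variables do not carry over. Pictures are saved under pics/ and viewed, at most 12 in all, crops included, and the job is handed in when it is done.

Besides the shell and the picture viewer there is one more tool, called after "Emit:" by a JSON object that holds its "method" and its "body". play_rows: Moves the arm, as the interface text tells. Its arguments: {"type":"object","properties":{"plan":{"type":"array","items":{"type":"number"}},"grip_force":{"type":"number"}},"required":["plan"]}

```bash
mkdir -p pics
python3 - <<'E'
from cell import manip
import cv2,numpy as np,pickle
s=manip.read_state();print(s)
for n in("scene","top"):
    c=manip.read_camera(n);pickle.dump(c,open(n+"0.pkl","wb"))
    cv2.imwrite(f"pics/{n}0.png",c["img"][:,:,::-1])
    R=cv2.Rodrigues(np.array(c["rvec"]))[0];print(n,-R.T@np.array(c["tvec"]).ravel(),R,c["intrinsics"])
E
```

```text
{'t': 0.0, 'qpos': array([ 1.17430254e+00,  9.18868010e-02,  1.23185810e+00, -8.15955103e-06,
        1.81983032e+00, -5.66986895e-02]), 'qvel': array([ 0.00110084,  0.00138253,  0.00189248,  0.00091287, -0.00106997,
        0.00135309]), 'tau': array([-1.42867848e-03, -4.46433949e+01, -4.06459701e+01,  6.94496697e-02,
        2.89135287e-02, -1.29476448e-04]), 'tcp_pos': array([0.19987669, 0.56544637, 0.23850583]), 'eef_rot': array([ 1.69082280e-01,  9.85601441e-01, -9.66831621e-04, -2.18850013e-04]), 'contact_force': array([0.52151007, 0.07338923, 0.61683903]), 'ft_torque': array([ 0.01506978,  0.00457938, -0.00571868]), 'grasp_force': 0.0, 'gripper_width': 0.9993833592446069}
scene [ 1.11519399 -0.21399356  0.70062926] [[ 0.27677207  0.96078944  0.01675911]
 [ 0.70385035 -0.19082109 -0.68423826]
 [-0.6542109   0.20117395 -0.72906594]] [[463.25282802   0.         331.14447398]
 [  0.         463.25282802 239.60047741]
 [  0.           0.           1.        ]]
top [ 0.3349412  -0.04309954  1.43937176] [[-0.01594929 -0.99985075 -0.00664098]
 [-0.98297246  0.01689537 -0.18297456]
 [ 0.18305945  0.00360958 -0.98309522]] [[597.83798722   0.         326.6896463 ]
 [  0.         597.83798722 235.72481045]
 [  0.           0.           1.        ]]
```

View pics/scene0.png

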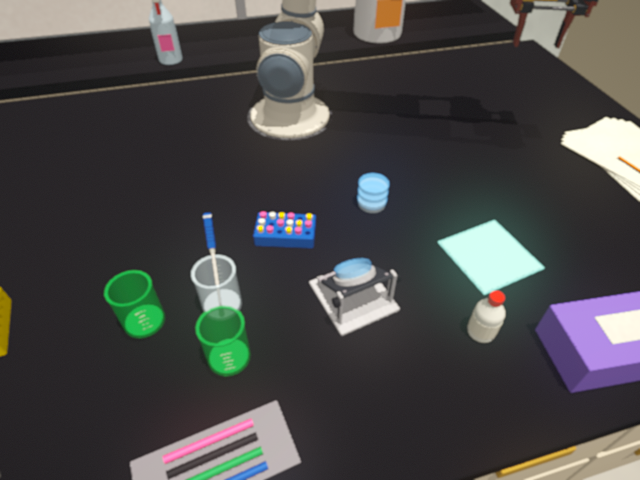

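View pics/top0.png

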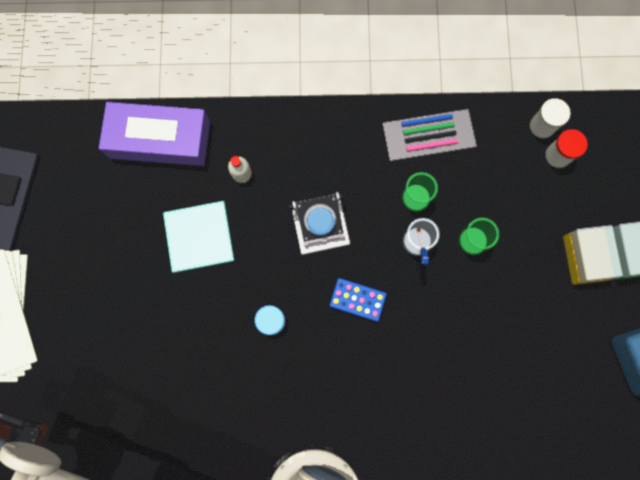

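The scene picture shows the lid at about (355,270), the clear beaker at (215,285) with the blue handle at (209,230), and the paper at (490,255). In the top picture the lid is at (320,220), the beaker at (421,237), the handle at (425,257) and the paper at (198,237).

```bash
cat > h.py <<'E'
import cv2,numpy as np,pickle
from scipy.spatial.transform import Rotation as Ro
def load(n): return pickle.load(open(n+".pkl","rb"))
def cam(c):
    """camera-to-world R, position"""
    if "T" in c: return c["T"][:3,:3],c["T"][:3,3]
    R=cv2.Rodrigues(np.array(c["rvec"],float))[0]; return R.T,-R.T@np.array(c["tvec"],float).ravel()
def ray(c,uv):
    R,p=cam(c);K=c["intrinsics"]
    d=R@np.array([(uv[0]-K[0,2])/K[0,0],(uv[1]-K[1,2])/K[1,1],1.]); return p,d
def plane(c,uv,z):
    p,d=ray(c,uv);return p+d*(z-p[2])/d[2]
def tri(*cu):
    A=np.zeros((3,3));b=np.zeros(3);L=[]
    for c,uv in cu:
        p,d=ray(c,uv);d=d/np.linalg.norm(d);M=np.eye(3)-np.outer(d,d);A+=M;b+=M@p;L.append((p,M))
    x=np.linalg.solve(A,b);return x,[round(1e3*np.linalg.norm(M@(x-p)),1) for p,M in L]
def proj(c,X):
    R,p=cam(c);v=R.T@(np.asarray(X)-p);w=c["intrinsics"]@v;return w[:2]/w[2]
def pts(c,mask):
    v,u=np.nonzero(mask&(c["range_z"]>0));z=c["range_z"][v,u];K=c["intrinsics"];R,p=cam(c)
    return np.c_[(u-K[0,2])/K[0,0]*z,(v-K[1,2])/K[1,1]*z,z]@R.T+p
def hsv(c,lo,hi,box=None):
    m=cv2.inRange(cv2.cvtColor(c["img"],cv2.COLOR_RGB2HSV),lo,hi)
    if box:
        b=np.zeros_like(m);x0,y0,x1,y1=box;b[y0:y1,x0:x1]=255;m&=b
    return m
def big(m):
    n,l,s,ce=cv2.connectedComponentsWithStats(m);i=1+np.argmax(s[1:,4]);return l==i,s[i],ce[i]
def wrist(name):
    from cell import manip
    s=manip.read_state();c=manip.read_camera("wrist");T=np.eye(4)
    T[:3,:3]=Ro.from_quat(s["eef_rot"]).as_matrix();T[:3,3]=s["tcp_pos"]
    c["T"]=T@np.array(c["mount"]);c["tool"]=T;pickle.dump(c,open(name+".pkl","wb"))
    cv2.imwrite(f"pics/{name}.png",c["img"][:,:,::-1]);return c,s
def rel(goalR,goalp,q,p):
    """goal relative to the present pose: rotvec deg, shift cm"""
    R=Ro.from_quat(q).as_matrix()
    return np.round(np.r_[np.degrees(Ro.from_matrix(R.T@goalR).as_rotvec()),R.T@(np.asarray(goalp)-p)*100],2)
E
python3 - <<'E'
from h import *
s,t=load("scene0"),load("top0")
boxes=dict(lid=((95,60,90),(118,255,255),(330,252,380,285),(300,195,340,240)),
 handle=((105,150,60),(125,255,255),(195,205,220,250),(415,245,435,268)),
 paper=((75,30,150),(95,255,255),(430,210,550,300),(155,195,240,280)))
for k,(lo,hi,b1,b2) in boxes.items():
    r=[]
    for c,b in((s,b1),(t,b2)):
        m,st,ce=big(hsv(c,lo,hi,b));P=pts(c,m);r.append((c,ce))
        print(k,st,ce.round(1),"depth med",np.median(P,0).round(4) if len(P) else 0, "zrange",P[:,2].min().round(3),P[:,2].max().round(3))
    print("  tri",tri(*r))
m,_,_=big(hsv(t,(75,30,150),(95,255,255),(155,195,240,280)))
rc=cv2.boxPoints(cv2.minAreaRect(np.argwhere(m)[:,::-1].astype(np.float32)));print("paper corners",[plane(t,q,.002).round(3) for q in rc])
# stand white base
m,st,ce=big(hsv(t,(0,0,120),(180,60,255),(285,185,355,260)));print("stand",st)
P=pts(t,m);print(P.min(0),P.max(0))
for c,b in((s,(195,205,220,250)),(t,(415,245,435,268))):
    m,_,ce=big(hsv(c,(105,150,60),(125,255,255),b));q=np.argwhere(m)[:,::-1];_,_,V=np.linalg.svd(q-q.mean(0),full_matrices=False)
    a=(q-q.mean(0))@V[0];print("handle axis",V[0],ce,a.min(),a.max())
E
```

```text
lid [333 257  39  21 580] [352.4 266.9] depth med [ 0.6313 -0.0247  0.0808] zrange -0.003 0.096
lid [307 208  28  28 616] [320.2 221.4] depth med [ 0.623  -0.0234  0.0785] zrange 0.032 0.099
  tri (array([ 0.62409233, -0.02300343,  0.07156467]), [np.float64(0.6), np.float64(0.6)])
handle [203 219  13  29 252] [209.3 232.7] depth med [ 0.539  -0.2519  0.1347] zrange -0.004 0.157
handle [421 249   7  10  41] [423.8 252.9] depth med [ 0.534  -0.2509  0.1416] zrange 0.002 0.157
  tri (array([ 0.53602504, -0.25222937,  0.13271947]), [np.float64(0.0), np.float64(0.0)])
paper [ 438  220  107   75 4339] [490.1 256.1] depth med [0.6162 0.2752 0.0016] zrange -0.003 0.006
paper [163 201  71  71 527] [197.5 236.4] depth med [0.6064 0.2794 0.0016] zrange -0.009 0.012
  tri (array([ 0.60867742,  0.28157463, -0.00795035]), [np.float64(1.0), np.float64(1.0)])
paper corners [array([0.67 , 0.371, 0.002]), array([0.696, 0.217, 0.002]), array([0.545, 0.188, 0.002]), array([0.52 , 0.339, 0.002])]
stand [292 200  58  54 904]
[ 0.55951128 -0.09230123 -0.00905677] [0.69182734 0.04619601 0.06854764]
handle axis [0.14595219 0.98929164] [209.29761905 232.65873016] -14.285666720637845 14.29021246806269
handle axis [-0.31516939  0.94903543] [423.82926829 252.87804878] -3.7342151117171123 5.7526119672706635
```

Run:
```python
from h import *
c,s=wrist("w0");print(np.round(c["mount"],3),c["intrinsics"])
R=Ro.from_quat(s["eef_rot"]).as_matrix();print(R.round(3))
# goal: tool down, tool y along world -y.. camera mid over stand & beaker
for sg in(1,-1):
    G=np.array([[0,sg,0],[sg,0,0],[0,0,-1]]).T if 0 else np.array([[sg,0,0],[0,-sg,0],[0,0,-1]],float)
    print(sg,rel(G,[0.52,-0.10,0.33],s["eef_rot"],s["tcp_pos"]))
    T=np.eye(4);T[:3,:3]=G;T[:3,3]=[0.5,-0.1,0.33];print((T@c["mount"])[:3])
```

```text
[[-0.    -0.958 -0.288  0.08 ]
 [ 1.    -0.001  0.     0.   ]
 [-0.001 -0.288  0.958 -0.145]
 [ 0.     0.     0.     1.   ]] [[428.5063969    0.         314.35763255]
 [  0.         428.5063969  242.82467646]
 [  0.           0.           1.        ]]
[[-0.943  0.333 -0.001]
 [ 0.333  0.943 -0.002]
 [ 0.    -0.002 -1.   ]]
1 [-3.0000e-02  1.3000e-01  1.6053e+02 -5.2360e+01 -5.2090e+01 -9.0500e+00]
[[-4.97310467e-04 -9.57532474e-01 -2.88325015e-01  5.79542134e-01]
 [-9.99999719e-01  6.38126690e-04 -3.94404563e-04 -1.00250334e-01]
 [ 5.61643064e-04  2.88324738e-01 -9.57532522e-01  4.74877060e-01]]
-1 [-1.000e-01 -2.000e-02 -1.947e+01 -5.236e+01 -5.209e+01 -9.050e+00]
[[ 4.97310467e-04  9.57532474e-01  2.88325015e-01  4.20457866e-01]
 [ 9.99999719e-01 -6.38126690e-04  3.94404563e-04 -9.97496657e-02]
 [ 5.61643064e-04  2.88324738e-01 -9.57532522e-01  4.74877060e-01]]
```

Emit:
{"method": "play_rows", "body": {"plan": [0, 0, -19.5, -51.5, -55.6, -9, 100, 0, 0, -19.5, -51.5, -55.6, -9, 100, 0, 0, -19.5, -51.5, -55.6, -9, 100, 0, 0, -19.5, -51.5, -55.6, -9, 100, 0, 0, -19.5, -51.5, -55.6, -9, 100, 0, 0, -19.5, -51.5, -55.6, -9, 100, 0, 0, -19.5, -51.5, -55.6, -9, 100, 0, 0, -19.5, -51.5, -55.6, -9, 100, 0, 0, -19.5, -51.5, -55.6, -9, 100, 0, 0, -19.5, -51.5, -55.6, -9, 100, 0, 0, -19.5, -51.5, -55.6, -9, 100, 0, 0, -19.5, -51.5, -55.6, -9, 100, 0, 0, -19.5, -51.5, -55.6, -9, 100, 0, 0, -19.5, -51.5, -55.6, -9, 100, 0, 0, -19.5, -51.5, -55.6, -9, 100, 0, 0, -19.5, -51.5, -55.6, -9, 100, 0, 0, -19.5, -51.5, -55.6, -9, 100, 0, 0, -19.5, -51.5, -55.6, -9, 100, 0, 0, -19.5, -51.5, -55.6, -9, 100, 0, 0, -19.5, -51.5, -55.6, -9, 100]}}

```text
t: 1.82
tcp_pos: [0.5008, -0.1329, 0.3283]
eef_rot: [0.002, 1.0, 0.0, -0.001]
contact_force: [-0.9, 0.4, -0.5]
gripper_width: 1.001
grasp_force: 0.0
```

Run:
```python
from h import *
c,s=wrist("w1");print(s["t"],s["tcp_pos"],s["eef_rot"],s["qpos"],s["contact_force"])
```

```text
1.8167 [ 0.50077294 -0.13290259  0.32834736] [ 1.86278457e-03  9.99997629e-01  1.44098427e-04 -1.11835854e-03] [-3.24804559e-01 -8.98395133e-02  1.25310615e+00 -4.75936521e-04
  1.98053853e+00 -1.89206443e+00] [-0.85904008  0.41419569 -0.46119776]
```

View pics/w1.png

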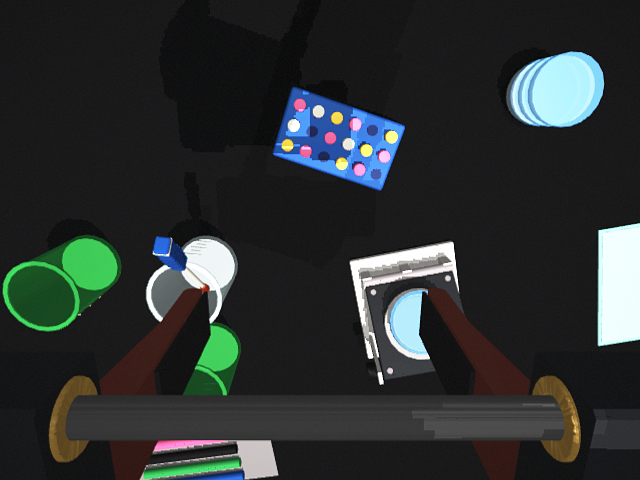

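The wrist picture shows the blue lid at (405,322), partly behind a finger, the stand turned by roughly 8 degrees, the blue handle at (170,250) and the clear beaker's rim at (180,290). I'll move further out for unobstructed views.

Emit:
{"method": "play_rows", "body": {"plan": [0, 0, 0, -4, 4, 0, 100, 0, 0, 0, -8, 8, 0, 100, 0, 0, 0, -10, 11, 0, 100, 0, 0, 0, -10, 11, 0, 100, 0, 0, 0, -10, 11, 0, 100, 0, 0, 0, -10, 11, 0, 100, 0, 0, 0, -10, 11, 0, 100]}}

```text
t: 2.45
tcp_pos: [0.5993, -0.0192, 0.3301]
eef_rot: [-0.001, 1.0, -0.0, 0.0]
contact_force: [-0.0, 0.2, 0.4]
gripper_width: 1.001
grasp_force: 0.0
```

Run:
```python
from h import *
c,s=wrist("w2");print(s["t"],s["tcp_pos"],s["eef_rot"])
```

```text
2.45 [ 0.59928784 -0.01918941  0.33009353] [-1.02698498e-03  9.99999464e-01 -1.32472328e-04  8.82668162e-06]
```

Emit:
{"method": "play_rows", "body": {"plan": [0, 0, 0, 0, -4, 0, 100, 0, 0, 0, 0, -8, 0, 100, 0, 0, 0, 0, -12, 0, 100, 0, 0, 0, 0, -16, 0, 100, 0, 0, 0, 0, -20, 0, 100, 0, 0, 0, 0, -20, 0, 100, 0, 0, 0, 0, -20, 0, 100, 0, 0, 0, 0, -20, 0, 100]}}

```text
t: 3.17
tcp_pos: [0.5995, -0.2204, 0.3303]
eef_rot: [0.001, 1.0, 0.0, 0.0]
contact_force: [-0.5, 0.5, 0.1]
gripper_width: 0.996
grasp_force: 0.0
```

Run:
```python
from h import *
c,s=wrist("w3");print(s["t"],s["tcp_pos"],s["eef_rot"])
a=load("w2")["img"][80:330,150:550];b=load("w3")["img"][80:330,150:550]
cv2.imwrite("pics/ab.png",cv2.resize(np.vstack([a,b]),None,fx=1.2,fy=1.2,interpolation=cv2.INTER_CUBIC)[:,:,::-1])
```

```text
3.1667 [ 0.5994779  -0.2204266   0.33026106] [5.32155835e-04 9.99999800e-01 1.14381837e-04 3.20927050e-04]
```

View pics/ab.png

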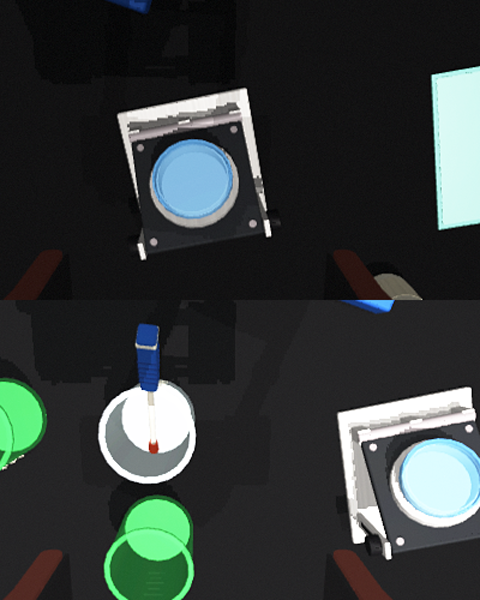

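The upper half (w2) shows the lid at crop (192,178) with four tray screws around it, at about (267,203), (345,187), (278,281) and (361,266) in the full image. The lower half (w3) shows the blue handle at crop (148,355), the red bulb at (153,447) and the beaker rim centred near (147,432), unobstructed.

```bash
cat > m1.py <<'E'
from h import *
w1,w2,w3,s=[load(x) for x in("w1","w2","w3","scene0")]
def dot(c,uv):
    x,y=map(round,uv);g=cv2.cvtColor(c["img"],cv2.COLOR_RGB2GRAY)[y-6:y+7,x-6:x+7].astype(float)
    w=np.clip(g-np.median(g)-40,0,None);
    if w.sum()==0:return None
    Y,X=np.mgrid[-6:7,-6:7];return np.array([x+(w*X).sum()/w.sum(),y+(w*Y).sum()/w.sum()])
S=[]
for a,b in(((267,203),(462,200)),((345,187),(540,187)),((278,281),(483,281)),((361,266),(559,266))):
    p,q=dot(w2,a),dot(w3,b);print(p,q,end=" ")
    if p is not None and q is not None: X,e=tri((w2,p),(w3,q));S.append(X);print(X.round(4),e)
S=np.array(S)
c=S.mean(0);_,_,V=np.linalg.svd(S-c);n=V[2]*np.sign(V[2][2]);print("tray ctr",c,"n",n,"tilt",np.degrees(np.arccos(n[2])),"yaw n",np.degrees(np.arctan2(-n[1],-n[0])))
yv=(S[1]-S[0])/2+(S[3]-S[2])/2 if len(S)==4 else S[1]-S[0];print("yvec",yv,"yaw",np.degrees(np.arctan2(-yv[0],yv[1])))
if len(S)==4: xv=(S[2]-S[0]+S[3]-S[1])/2;print("xvec",xv,np.degrees(np.arctan2(xv[1],xv[0])),np.degrees(np.arcsin(xv[2]/np.linalg.norm(xv))))
r=[]
for c_,b in((w2,(260,170,370,300)),(w3,(460,170,600,300))):
    m,st,ce=big(hsv(c_,(92,50,80),(115,255,255),b));h=cv2.convexHull(np.argwhere(m)[:,::-1].astype(np.float32));M=cv2.moments(h);ce=(M["m10"]/M["m00"],M["m01"]/M["m00"]);r.append((c_,ce));print("lid",st,ce)
print(tri(*r))
H=[]
for nm,c_,b,rb in(("w1",w1,(148,230,195,280),(190,275,220,300)),("w3",w3,(250,80,300,170),(262,185,290,215)),("s",s,(195,205,220,250),None)):
    m,st,ce=big(hsv(c_,(105,120,30),(125,255,255),b));q=np.argwhere(m)[:,::-1].astype(float);_,_,V=np.linalg.svd(q-q.mean(0),full_matrices=False);a=(q-q.mean(0))@V[0]
    e0,e1=ce+V[0]*a.min(),ce+V[0]*a.max();print(nm,st,e0,e1)
    d0,d1=ray(c_,e0)[1],ray(c_,e1)[1];N=np.cross(d0,d1);H.append((c_,ce,N/np.linalg.norm(N)))
    if rb:
        m,st,ce=big(hsv(c_,(0,120,60),(8,255,255),rb)|hsv(c_,(172,120,60),(180,255,255),rb));print("bulb",st,ce);H[-1]+=(ce,)
print("bulb",tri((w1,H[0][3]),(w3,H[1][3])),"on z=9mm",plane(w3,H[1][3],.0095))
print("handle mid",tri((w1,H[0][1]),(w3,H[1][1])),tri((s,H[2][1]),(w3,H[1][1])))
for i,j in((0,1),(1,2)):
    d=np.cross(H[i][2],H[j][2]);d/=np.linalg.norm(d)*np.sign(d[2]);print("axis",d,np.degrees(np.arccos(d[2])),np.degrees(np.arctan2(-d[1],-d[0])))
E
python3 m1.py
```

```text
[266.20011737 202.15492958] [460.4314009  198.73919329] [ 0.6062 -0.0686  0.0377] [np.float64(1.5), np.float64(1.5)]
[344.1836926  185.84067479] [540.05269638 186.16843142] [0.5912 0.0118 0.0373] [np.float64(0.6), np.float64(0.6)]
[277.63157895 281.20443671] [483.01346645 280.72091943] [ 0.6772 -0.0546  0.0837] [np.float64(0.1), np.float64(0.1)]
[360.26175041 265.9821718 ] [564.99756691 265.12408759] [0.6631 0.0265 0.0783] [np.float64(0.0), np.float64(0.0)]
tray ctr [ 0.63441521 -0.02124474  0.05926195] n [-0.51059197 -0.06080294  0.85767059] tilt 30.943965410559397 yaw n 6.790986843637584
yvec [-0.01450539  0.08077344 -0.002898  ] yaw 10.180730099026983
xvec [0.07143263 0.01430568 0.04351078] 11.32470601822318 30.8480518365636
lid [ 277  196   67   67 3546] (310.112700228833, 228.7063310450038)
lid [ 482  195   74   67 1345] (518.3762609429854, 227.73759054348307)
(array([ 0.62608639, -0.0228198 ,  0.07477574]), [np.float64(0.1), np.float64(0.1)])
w1 [156 241  31  30 456] [166.96081338 244.32535567] [181.35066583 270.45880215]
bulb [190 289  10  11  81] [193.81481481 294.        ]
w3 [263  99  20  57 915] [272.02587383  98.79185422] [273.97341355 155.17362839]
bulb [274 197   8  11  63] [277.52380952 202.79365079]
s [203 218  13  31 285] [207.10723136 218.13054477] [211.40551301 247.52560255]
bulb (array([ 0.60311477, -0.25789159,  0.05732647]), [np.float64(2.2), np.float64(2.2)]) on z=9mm [ 0.6143269  -0.26050084  0.0095    ]
handle mid (array([ 0.53167163, -0.24879301,  0.14168912]), [np.float64(2.7), np.float64(2.7)]) (array([ 0.53038919, -0.25245514,  0.12730895]), [np.float64(0.2), np.float64(0.2)])
axis [-0.68586782  0.06283917  0.72500798] 43.53048842244151 -5.234821030254246
axis [-0.92127181  0.03011553  0.3877516 ] 67.18533026431251 -1.8722797901588448
```

```bash
cat > m2.py <<'E'
from h import *
w2,w3,s=[load(x) for x in("w2","w3","scene0")]
H=[]
for nm,c_,b,rb in(("w2",w2,(0,60,160,200),(30,150,140,260)),("w3",w3,(250,80,300,170),(262,185,290,215)),("s",s,(195,205,220,250),(210,275,230,312))):
    m,st,ce=big(hsv(c_,(105,120,30),(125,255,255),b));q=np.argwhere(m)[:,::-1].astype(float);_,_,V=np.linalg.svd(q-q.mean(0),full_matrices=False)
    V[0]*=np.sign(V[0][1]);a=(q-q.mean(0))@V[0]
    e0,e1=ce+V[0]*a.min(),ce+V[0]*a.max();print(nm,st,e0.round(1),e1.round(1))
    m=hsv(c_,(0,90,50),(9,255,255),rb)|hsv(c_,(170,90,50),(180,255,255),rb)
    cb=None
    if m.any(): _,st,cb=big(m);print(" bulb",st,cb.round(1))
    H.append((c_,e0,e1,cb))
for i,j in((0,1),(1,2),(0,2)):
    h,g=H[i],H[j];N=np.cross(np.cross(ray(h[0],h[1])[1],ray(h[0],h[2])[1]),np.cross(ray(g[0],g[1])[1],ray(g[0],g[2])[1]));d=N/np.linalg.norm(N)*np.sign(N[2])
    print(i,j,"axis",d.round(3),np.degrees(np.arccos(d[2])).round(1),"low end",tri((h[0],h[2]),(g[0],g[2])))
    if h[3] is not None and g[3] is not None: print("  bulb",tri((h[0],h[3]),(g[0],g[3])))
# beaker: bright rim from w3: depth points, floor disc
m=hsv(w3,(0,0,0),(180,255,255),(225,140,320,245))
P=pts(w3,m>0);
for lo,hi in((.088,.1),(.0,.02)): Q=P[(P[:,2]>lo)&(P[:,2]<hi)];print(lo,len(Q),Q.mean(0).round(4) if len(Q) else 0,Q.min(0).round(4),Q.max(0).round(4))
E
python3 m2.py
python3 - <<'E'
import cv2
from h import *
a=load("w2")["img"][80:280,0:200];b=load("w3")["img"][80:280,180:380]
cv2.imwrite("pics/cd.png",cv2.resize(np.hstack([a,b]),None,fx=2,fy=2,interpolation=cv2.INTER_CUBIC)[:,:,::-1])
E
```

```text
w2 [   0  106   42   50 1127] [ -3.9 111.5] [ 37.1 154.9]
w3 [263  99  20  57 915] [272.   98.8] [274.  155.2]
 bulb [274 197   8  11  67] [277.4 202.6]
s [203 218  13  31 285] [207.1 218.1] [211.4 247.5]
0 1 axis [-0.622  0.068  0.78 ] 38.7 low end (array([ 0.55376   , -0.25411861,  0.10520775]), [np.float64(0.1), np.float64(0.1)])
1 2 axis [-0.921  0.03   0.388] 67.2 low end (array([ 0.5530536 , -0.25352483,  0.11373937]), [np.float64(0.2), np.float64(0.2)])
0 2 axis [-0.631  0.056  0.773] 39.3 low end (array([ 0.55238409, -0.25230567,  0.11131935]), [np.float64(1.9), np.float64(1.9)])
0.088 1322 [ 0.5899 -0.2588  0.0955] [ 0.5521 -0.2933  0.0881] [ 0.6233 -0.222   0.0999]
0.0 3687 [ 0.6008 -0.2635  0.0032] [ 0.5472 -0.3234  0.    ] [ 0.6648 -0.2145  0.02  ]
```

View pics/cd.png

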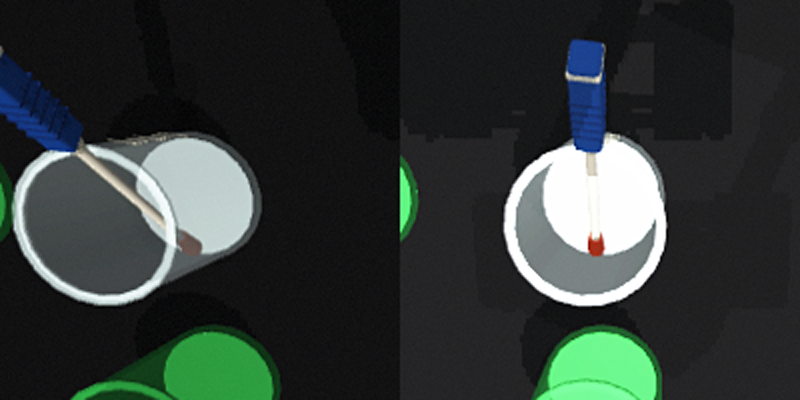

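The crop shows the handle's lower end at (37,155) in w2 and (275,155) in w3, and the red bulb at (95,201) and (277,203). The beaker rim is clean in both.

```bash
cat > g.py <<'E'
from h import *
def frame(yaw,tilt=33):
    """tool pointing down an axis that leans tilt deg back to the robot, at this yaw"""
    a,b=np.radians([yaw,tilt]);n=np.array([-np.sin(b)*np.cos(a),-np.sin(b)*np.sin(a),np.cos(b)])
    y=np.array([-np.sin(a),np.cos(a),0]);return np.c_[np.cross(y,-n),y,-n],n
T=np.array([.6347,-.0212,.0602]);YD=10.5
E
python3 - <<'E'
from g import *
w2,w3=load("w2"),load("w3")
print(tri((w2,(95,201.5)),(w3,(277.4,202.6))))
from cell import manip
s=manip.read_state();G,n=frame(YD)
print(rel(G,T+.10*n,s["eef_rot"],s["tcp_pos"]),s["tcp_pos"])
print(rel(frame(0,0)[0],[.6,-.22,.33],s["eef_rot"],s["tcp_pos"]))
# paper centre, yaw from scene edges as a check
for c,b in((load("scene0"),(430,210,550,300)),):
    m,_,_=big(hsv(c,(75,30,150),(95,255,255),b));rc=cv2.boxPoints(cv2.minAreaRect(np.argwhere(m)[:,::-1].astype(np.float32)))
    a=cv2.approxPolyDP(cv2.convexHull(np.argwhere(m)[:,::-1].astype(np.float32)),8,True)[:,0];print([plane(c,q,.002).round(3) for q in a])
E
```

```text
(array([ 0.61351315, -0.26062528,  0.0094176 ]), [np.float64(0.6), np.float64(0.6)])
[ -3.02 -32.85 -10.19   1.87  18.85  18.64] [ 0.59975056 -0.2195879   0.33046665]
[ 0.    0.05  0.02 -0.02 -0.04  0.05]
[array([0.67 , 0.365, 0.002]), array([0.697, 0.215, 0.002]), array([0.55 , 0.192, 0.002]), array([0.525, 0.339, 0.002])]
```

Emit:
{"method": "play_rows", "body": {"plan": [-3, -32.9, -10.2, 1.9, 18.9, 18.6, 100, -3, -32.9, -10.2, 1.9, 18.9, 18.6, 100, -3, -32.9, -10.2, 1.9, 18.9, 18.6, 100, -3, -32.9, -10.2, 1.9, 18.9, 18.6, 100, -3, -32.9, -10.2, 1.9, 18.9, 18.6, 100, -3, -32.9, -10.2, 1.9, 18.9, 18.6, 100, -3, -32.9, -10.2, 1.9, 18.9, 18.6, 100, -3, -32.9, -10.2, 1.9, 18.9, 18.6, 100, -3, -32.9, -10.2, 1.9, 18.9, 18.6, 100, -3, -32.9, -10.2, 1.9, 18.9, 18.6, 100, -3, -32.9, -10.2, 1.9, 18.9, 18.6, 100, -3, -32.9, -10.2, 1.9, 18.9, 18.6, 100]}}

```text
t: 4.22
tcp_pos: [0.5826, -0.0321, 0.1468]
eef_rot: [-0.088, 0.954, 0.025, 0.285]
contact_force: [0.7, 0.0, 0.0]
gripper_width: 1.002
grasp_force: 0.0
```

Run:
```python
from g import *
c,s=wrist("w4");G,n=frame(YD)
print(s["t"],s["tcp_pos"],s["contact_force"],"err",rel(G,T+.10*n,s["eef_rot"],s["tcp_pos"]),"to grasp",rel(G,T+.030*n,s["eef_rot"],s["tcp_pos"]))
m,st,ce=big(hsv(c,(92,50,80),(115,255,255),(150,80,500,400)));h=cv2.convexHull(np.argwhere(m)[:,::-1].astype(np.float32));M=cv2.moments(h);ce=np.array((M["m10"]/M["m00"],M["m01"]/M["m00"]));print(st,ce,"pred",proj(c,T+.0165*n))
```

```text
4.2167 [ 0.58255158 -0.03205114  0.14676181] [0.73604962 0.0049886  0.03666282] err [-0.12  0.2   0.05  0.25  0.12  0.16] to grasp [-0.12  0.2   0.05  0.27  0.13  7.16]
[ 258  198  116  114 5325] [315.47253779 254.7598796 ] pred [316.1791836 255.2764761]
```

View pics/w4.png

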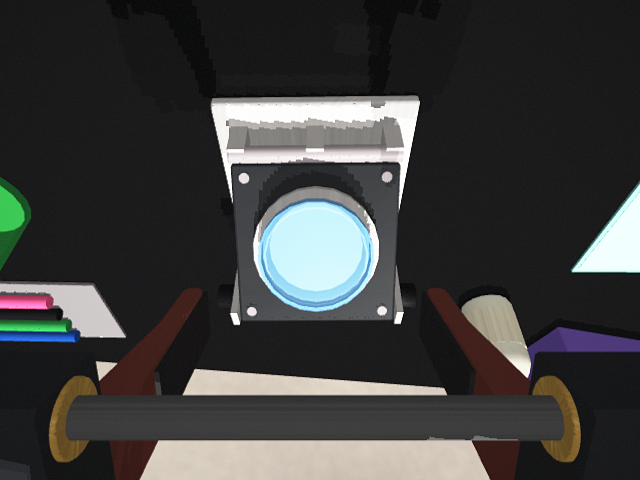

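The wrist picture shows the lid centred at (315,255), between fingers at 200 and 430, with the tray square to the tool.

Emit:
{"method": "play_rows", "body": {"plan": [0, 0, 0, 0, 0, 2, 100, 0, 0, 0, 0, 0, 4, 100, 0, 0, 0, 0, 0, 5, 100, 0, 0, 0, 0, 0, 5, 100, 0, 0, 0, 0, 0, 5, 100]}}

```text
t: 4.68
tcp_pos: [0.6079, -0.0265, 0.1015]
eef_rot: [-0.088, 0.955, 0.026, 0.282]
contact_force: [-0.6, -0.0, 0.0]
gripper_width: 0.999
grasp_force: 0.0
```

Run:
```python
from g import *
from cell import manip
G,n=frame(YD)
for i in range(2):
    s=manip.read_state();print(s["t"],"to grasp",rel(G,T+.030*n,s["eef_rot"],s["tcp_pos"]),s["contact_force"])
```

```text
4.6833 to grasp [ 0.01 -0.07 -0.01 -0.04  0.03  1.95] [-0.59939998 -0.02856663  0.03920411]
4.6833 to grasp [ 0.01 -0.07 -0.01 -0.04  0.03  1.95] [-0.59939998 -0.02856663  0.03920411]
```

Emit:
{"method": "play_rows", "body": {"plan": [0, 0, 0, 0, 0, 1, 100, 0, 0, 0, 0, 0, 2, 100, 0, 0, 0, 0, 0, 2, 100, 0, 0, 0, 0, 0, 2, 85, 0, 0, 0, 0, 0, 2, 80, 0, 0, 0, 0, 0, 2, 77, 0, 0, 0, 0, 0, 2, 75, 0, 0, 0, 0, 0, 2, 73, 0, 0, 0, 0, 0, 2, 70, 0, 0, 0, 0, 0, 2, 65, 0, 0, 0, 0, 0, 2, 65, 0, 0, 0, 0, 0, 2, 65], "grip_force": 10}}

```text
t: 5.68
tcp_pos: [0.6188, -0.0242, 0.0854]
eef_rot: [-0.088, 0.955, 0.026, 0.283]
contact_force: [-3.0, -2.2, 3.4]
gripper_width: 0.736
grasp_force: 10.0
```

Emit:
{"method": "play_rows", "body": {"plan": [0, 0, 0, 0, 0, 0, 65, 0, 0, 0, 0, 0, 0, 65, 0, 0, 0, 0, 0, 0, 65]}}

```text
t: 5.93
tcp_pos: [0.6188, -0.0242, 0.0854]
eef_rot: [-0.088, 0.955, 0.026, 0.283]
contact_force: [-4.0, -0.9, 4.6]
gripper_width: 0.739
grasp_force: 10.0
```

Run:
```python
from g import *
c,s=wrist("w5");G,n=frame(YD)
print(s["t"],"to grasp",rel(G,T+.030*n,s["eef_rot"],s["tcp_pos"]),s["contact_force"],G.T@s["contact_force"],s["ft_torque"],s["gripper_width"],s["grasp_force"])
```

```text
5.9333 to grasp [-0.02  0.02  0.03  0.01  0.01 -0.  ] [-4.01998907 -0.93255974  4.56953821] [ 0.96877076 -0.18435912 -6.07767671] [ 0.01098014  0.38193366 -0.00302941] 0.7386621511277903 10.00981697802672
```

View pics/w5.png

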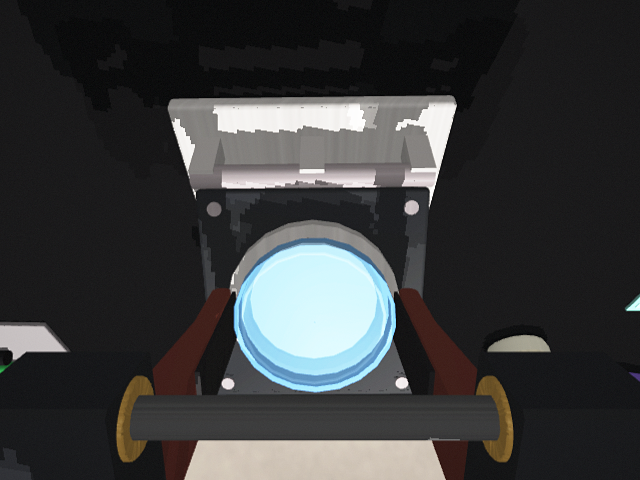

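The lid is held at (315,315), squarely between the pads, with about 6 N pushing back along the tool. Lifting will take that off.

Emit:
{"method": "play_rows", "body": {"plan": [0, 0, 0, 0, 0, -0.2, 65, 0, 0, 0, 0, 0, -0.4, 65, 0, 0, 0, 0, 0, -0.7, 65, 0, 0, 0, 0, 0, -1, 65, 0, 0, 0, 0, 0, -1.5, 65, 0, 0, 0, 0, 0, -2, 65, 0, 0, 0, 0, 0, -2.5, 65, 0, 0, 0, 0, 0, -3, 65, 0, 0, 0, 0, 0, -4, 65, 0, 0, 0, 0, 0, -5, 65, 0, 0, 0, 0, 0, -6, 65, 0, 0, 0, 0, 0, -7, 65, 0, 0, 0, 0, 0, -7, 65]}}

```text
t: 7.07
tcp_pos: [0.5814, -0.0316, 0.1471]
eef_rot: [-0.088, 0.954, 0.025, 0.285]
contact_force: [0.1, 0.2, -0.7]
gripper_width: 0.74
grasp_force: 10.0
```

Run:
```python
from g import *
c,s=wrist("w6");G,n=frame(YD)
print(s["t"],s["contact_force"],s["gripper_width"],s["grasp_force"])
F,_=frame(11,0);print("above paper",rel(F,[.604,.278,.10],s["eef_rot"],s["tcp_pos"]))
t=load("scene0");from cell import manip
c2=manip.read_camera("scene");pickle.dump(c2,open("scene1.pkl","wb"))
cv2.imwrite("pics/e.png",np.vstack([c["img"][100:460,150:500],cv2.resize(c2["img"][220:340,285:435],(350,280),interpolation=cv2.INTER_CUBIC)])[:600,:,::-1])
```

```text
7.0667 [ 0.0740598   0.17417595 -0.72510747] 0.7397189978340903 9.999078515991187
above paper [-0.27 33.22 -0.46 -4.03 30.04  8.19]
```

View pics/e.png

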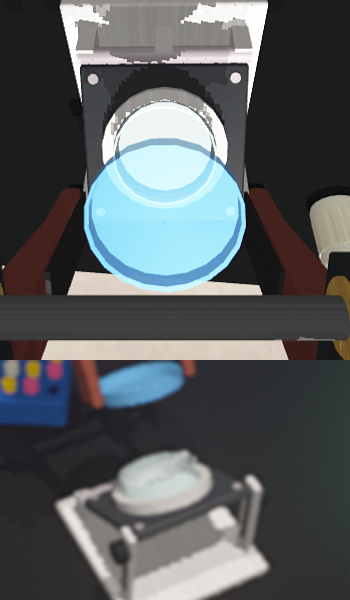

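The picture shows the lid held at (165,215) in the upper part. The dish is still seated in its ring, both there and in the scene crop below.

Emit:
{"method": "play_rows", "body": {"plan": [0, 0, 0, 0, 0, -3, 65, 0, 5, 0, 0, 4, -4, 65, 0, 10, 0, 0, 8, -3, 65, 0, 17, 0, -1, 12, -1, 65, 0, 24, 0, -2, 16, 2, 65, 0, 30, 0, -3, 20, 4, 65, 0, 33.2, 0, -4, 24, 6, 65, 0, 33.2, 0, -4, 28, 7, 65, 0, 33.2, 0, -4, 30, 8.2, 65, 0, 33.2, 0, -4, 30, 8.2, 65, 0, 33.2, 0, -4, 30, 8.2, 65, 0, 33.2, 0, -4, 30, 8.2, 65, 0, 33.2, 0, -4, 30, 8.2, 65]}}

```text
t: 8.25
tcp_pos: [0.6036, 0.2767, 0.0972]
eef_rot: [-0.091, 0.996, -0.001, -0.001]
contact_force: [-0.4, 0.0, -0.5]
gripper_width: 0.739
grasp_force: 10.0
```

Run:
```python
from g import *
c,s=wrist("w7");print(s["t"],s["tcp_pos"],s["contact_force"],s["gripper_width"]);F,_=frame(11,0)
print(rel(F,[.604,.278,.0215],s["eef_rot"],s["tcp_pos"]))
# lid relative to tool: scene + wrist
from cell import manip
c2=manip.read_camera("scene");pickle.dump(c2,open("scene2.pkl","wb"))
m,st,ce=big(hsv(c,(95,60,90),(118,255,255),(180,150,450,390)));print(st,ce)
m,st,ce=big(hsv(c2,(95,60,90),(118,255,255)));print(st,ce)
```

```text
8.25 [0.60362452 0.27672012 0.0971896 ] [-0.38681187  0.03774346 -0.45063159] 0.7393175305547507
[-0.05 -0.17 -0.54 -0.08  0.13  7.57]
[ 234  238  162  152 5391] [308.25449824 315.32684103]
[ 252  212   65   36 1393] [285.01363963 233.09834889]
```

Emit:
{"method": "play_rows", "body": {"plan": [0, 0, 0, 0, 0, 3, 65, 0, 0, 0, 0, 0, 5, 65, 0, 0, 0, 0, 0, 6.5, 65, 0, 0, 0, 0, 0, 7.2, 65, 0, 0, 0, 0, 0, 7.3, 65, 0, 0, 0, 0, 0, 7.3, 65, 0, 0, 0, 0, 0, 7.3, 65]}}

```text
t: 8.93
tcp_pos: [0.604, 0.2779, 0.0256]
eef_rot: [-0.091, 0.996, 0.0, -0.0]
contact_force: [0.1, -0.2, 0.1]
gripper_width: 0.738
grasp_force: 10.0
```

Run:
```python
from g import *
c,s=wrist("w8");print(s["t"],s["tcp_pos"],s["contact_force"])
F,_=frame(11,0);print(rel(F,[.604,.278,.0205],s["eef_rot"],s["tcp_pos"]))
```

```text
8.9333 [0.6040228  0.27789803 0.02555821] [ 0.10464914 -0.21777476  0.12978715]
[ 0.01 -0.05 -0.52 -0.    0.01  0.51]
```

Emit:
{"method": "play_rows", "body": {"plan": [0, 0, 0, 0, 0, 0.2, 65, 0, 0, 0, 0, 0, 0.3, 65, 0, 0, 0, 0, 0, 0.4, 65, 0, 0, 0, 0, 0, 0.4, 65, 0, 0, 0, 0, 0, 0.4, 65]}}

```text
t: 9.4
tcp_pos: [0.6035, 0.2783, 0.0208]
eef_rot: [-0.092, 0.996, -0.0, -0.001]
contact_force: [-1.7, -1.1, 5.0]
gripper_width: 0.735
grasp_force: 10.0
```

Emit:
{"method": "play_rows", "body": {"plan": [0, 0, 0, 0, 0, 0.1, 65, 0, 0, 0, 0, 0, 0.1, 65]}}

```text
t: 9.57
tcp_pos: [0.6035, 0.2783, 0.0207]
eef_rot: [-0.092, 0.996, -0.0, -0.001]
contact_force: [-3.0, -2.0, 9.1]
gripper_width: 0.739
grasp_force: 10.0
```

Emit:
{"method": "play_rows", "body": {"plan": [0, 0, 0, 0, 0, -0.1, 65, 0, 0, 0, 0, 0, -0.1, 65, 0, 0, 0, 0, 0, -0.1, 76, 0, 0, 0, 0, 0, -0.1, 80, 0, 0, 0, 0, 0, -0.1, 90, 0, 0, 0, 0, 0, -0.1, 100, 0, 0, 0, 0, 0, -0.1, 100, 0, 0, 0, 0, 0, -0.1, 100, 0, 0, 0, 0, 0, -1, 100, 0, 0, 0, 0, 0, -3, 100, 0, 0, 0, 0, 0, -6, 100, 0, 0, 0, 0, 0, -10, 100, 0, 0, 0, 0, 0, -14, 100, 0, 0, 0, 0, 0, -18, 100, 0, 0, 0, 0, 0, -18, 100]}}

```text
t: 10.82
tcp_pos: [0.6057, 0.2796, 0.2101]
eef_rot: [-0.092, 0.996, 0.002, 0.005]
contact_force: [0.3, 0.6, 2.2]
gripper_width: 0.997
grasp_force: 0.0
```

```bash
cat >> g.py <<'E'
BK=np.array([.588,-.258,0]);YS=-6.;BU=np.array([.614,-.2605,.0092])
E
python3 - <<'E'
from g import *
c,s=wrist("w9");print(s["t"],s["tcp_pos"],s["contact_force"])
m,st,ce=big(hsv(c,(95,60,90),(118,255,255),(180,100,450,390)));print(st,ce,plane(c,ce,.007));P=pts(c,m);print(np.percentile(P,[5,50,95],0).round(4))
G,a=frame(YS)
print(a,"pre-scraper",rel(G,BU+.148*a+.13*a+[0,0,.06],s["eef_rot"],s["tcp_pos"]), BU+.148*a)
E
```

```text
10.8167 [0.6056763  0.27959966 0.21013091] [0.34804406 0.6126058  2.18362728]
[ 273  168   79   79 4742] [311.96267398 206.76950654] [0.60247844 0.27815063 0.007     ]
[[0.5759 0.2525 0.0104]
 [0.6014 0.278  0.0117]
 [0.6282 0.3034 0.013 ]]
[-0.54165545  0.05693028  0.83867057] pre-scraper [  5.04 -32.17  16.    23.48 -48.9   -9.64] [ 0.53383499 -0.25207432  0.13332324]
```

Emit:
{"method": "play_rows", "body": {"plan": [0, -4, 0, 2, -4, -1, 100, 1, -8, 3, 4, -8, -2, 100, 2, -14, 6, 6, -12, -2, 100, 3, -20, 9, 8, -16, -2, 100, 4, -26, 12, 10, -20, -2, 100, 5, -32.2, 16, 12, -24, -2, 100, 5, -32.2, 16, 22.1, -49.3, -0.9, 100, 5, -32.2, 16, 22.1, -49.3, -0.9, 100, 5, -32.2, 16, 22.1, -49.3, -0.9, 100, 5, -32.2, 16, 22.1, -49.3, -0.9, 100, 5, -32.2, 16, 22.1, -49.3, -0.9, 100, 5, -32.2, 16, 22.1, -49.3, -0.9, 100, 5, -32.2, 16, 22.1, -49.3, -0.9, 100, 5, -32.2, 16, 22.1, -49.3, -0.9, 100, 5, -32.2, 16, 22.1, -49.3, -0.9, 100, 5, -32.2, 16, 22.1, -49.3, -0.9, 100, 5, -32.2, 16, 22.1, -49.3, -0.9, 100]}}

```text
t: 12.28
tcp_pos: [0.4768, -0.2452, 0.208]
eef_rot: [0.049, 0.959, -0.017, 0.277]
contact_force: [-0.3, 0.8, 0.4]
gripper_width: 1.002
grasp_force: 0.0
```

Run:
```python
from g import *
c,s=wrist("w10");print(s["t"],s["tcp_pos"],s["contact_force"],s["qpos"])
G,a=frame(YS);g=BU+.148*a
print("to pre",rel(G,g+.1*a,s["eef_rot"],s["tcp_pos"]),"to grip",rel(G,g+.002*-a,s["eef_rot"],s["tcp_pos"]))
for k in(0,.122,.182): print(k,proj(c,BU+k*a))
print("tool y0 line",proj(c,(s["tcp_pos"]+Ro.from_quat(s["eef_rot"]).as_matrix()[:,2]*.1)))
```

```text
12.2833 [ 0.47681    -0.24522982  0.2079534 ] [-0.26709191  0.83638886  0.42507389] [-0.73385522 -0.54322417  1.91954871  0.32772044  1.30536492 -2.21544115]
to pre [-0.24 -0.75  0.27 -0.74 -0.09 -0.62] to grip [-0.24 -0.75  0.27 -0.88 -0.05  9.58]
0 [314.14956429 215.61220144]
0.122 [313.32543417 255.86444513]
0.182 [312.59985252 291.30337554]
tool y0 line [313.87603288 251.97285624]
```

View pics/w10.png

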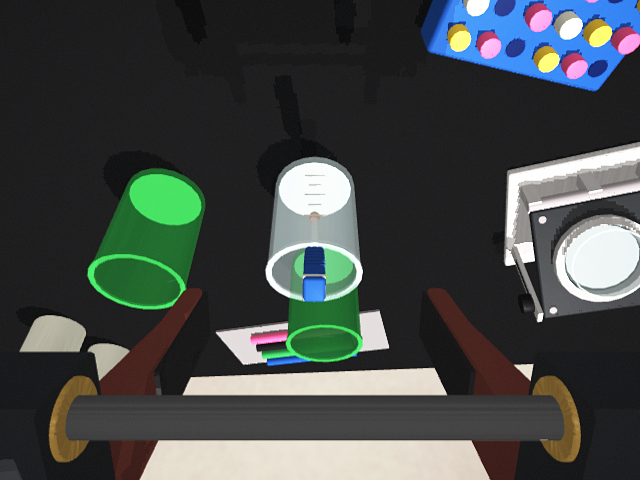

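The wrist picture shows the blue handle's end at (314,289), 2 px from its predicted place, and the bulb at (314,217), also as predicted. The handle is centred between the open fingers.

Emit:
{"method": "play_rows", "body": {"plan": [0, -0.7, 0, -0.7, 0, 2, 100, 0, -0.7, 0, -0.8, 0, 5, 100, 0, -0.7, 0, -0.8, 0, 7, 100, 0, -0.7, 0, -0.8, 0, 8, 100, 0, -0.7, 0, -0.8, 0, 8, 100, 0, -0.7, 0, -0.8, 0, 8, 100]}}

```text
t: 12.83
tcp_pos: [0.5259, -0.2511, 0.1453]
eef_rot: [0.048, 0.958, -0.018, 0.283]
contact_force: [-0.4, 0.5, -0.5]
gripper_width: 0.999
grasp_force: 0.0
```

Run:
```python
from g import *
from cell import manip
s=manip.read_state();print(s["t"],s["tcp_pos"],s["contact_force"])
G,a=frame(YS);g=BU+.148*a
print("to grip",rel(G,g+.002*-a,s["eef_rot"],s["tcp_pos"]))
```

```text
12.8333 [ 0.52592873 -0.25111987  0.14527754] [-0.41456059  0.49392384 -0.48458757]
to grip [-0.26 -0.04  0.3  -0.02 -0.    1.64]
```

Emit:
{"method": "play_rows", "body": {"plan": [0, 0, 0, 0, 0, 1, 100, 0, 0, 0, 0, 0, 1.6, 80, 0, 0, 0, 0, 0, 1.6, 60, 0, 0, 0, 0, 0, 1.6, 45, 0, 0, 0, 0, 0, 1.6, 35, 0, 0, 0, 0, 0, 1.6, 27, 0, 0, 0, 0, 0, 1.6, 22, 0, 0, 0, 0, 0, 1.6, 19, 0, 0, 0, 0, 0, 1.6, 16, 0, 0, 0, 0, 0, 1.6, 14, 0, 0, 0, 0, 0, 1.6, 10, 0, 0, 0, 0, 0, 1.6, 5, 0, 0, 0, 0, 0, 1.6, 5], "grip_force": 12}}

```text
t: 13.92
tcp_pos: [0.5342, -0.2535, 0.1317]
eef_rot: [0.049, 0.958, -0.018, 0.283]
contact_force: [0.1, -1.6, -1.0]
gripper_width: 0.138
grasp_force: 12.0
```

Emit:
{"method": "play_rows", "body": {"plan": [0, 0, 0, 0, 0, 0, 5, 0, 0, 0, 0, 0, 0, 5, 0, 0, 0, 0, 0, 0, 5, 0, 0, 0, -0.4, 0, -0.9, 5, 0, 0, 0, -0.8, 0, -1.9, 5, 0, 0, 0, -1.2, 0, -2.8, 5, 0, 0, 0, -2, -0.05, -4.6, 5, 0, 0, 0, -2.9, -0.1, -6.5, 5, 0, 0, 0, -3.8, -0.1, -8.5, 5, 0, 0, 0, -4.6, -0.2, -10.3, 5, 0, 0, 0, -5.4, -0.2, -12, 5, 0, 0, 0, -5.4, -0.2, -12, 5, 0, 0, 0, -5.4, -0.2, -12, 5], "grip_force": 55}}

```text
t: 15.0
tcp_pos: [0.5144, -0.2528, 0.2642]
eef_rot: [0.049, 0.957, -0.019, 0.285]
contact_force: [-0.3, -0.2, -1.2]
gripper_width: 0.131
grasp_force: 55.0
```

Run:
```python
from g import *
c,s=wrist("w11");print(s["t"],s["tcp_pos"],s["contact_force"],s["ft_torque"],s["gripper_width"],s["grasp_force"])
from cell import manip
S=manip.read_camera("scene");Tp=manip.read_camera("top");pickle.dump(S,open("scene3.pkl","wb"));pickle.dump(Tp,open("top3.pkl","wb"))
R=c["tool"][:3,:3];b=c["tool"][:3,3]-R[:,2]*.002+R[:,2]*.148;print("bulb nominal",b)
r=[]
for n,k in(("w",c),("s",S),("t",Tp)):
    u=proj(k,b);x,y=map(int,u);bx=(max(x-14,0),max(y-14,0),x+14,y+14)
    m=hsv(k,(0,100,50),(9,255,255),bx)|hsv(k,(170,100,50),(180,255,255),bx)
    if m.any(): _,st,ce=big(m);print(n,u.round(1),st,ce.round(1));r.append((k,ce))
    else: print(n,u.round(1),"none")
if len(r)>1: print(tri(*r))
G,n=frame(YD);print("to above dish",rel(G,T+(.155+.0075+.05)*n,s["eef_rot"],s["tcp_pos"]))
cv2.imwrite("pics/w11s.png",np.vstack([c["img"][100:400,100:500],S["img"][150:390,150:550]])[:,:,::-1])
```

```text
15.0 [ 0.51438864 -0.25282373  0.26424001] [-0.29058064 -0.20867677 -1.23480149] [0.06255025 0.33092575 0.09229669] 0.13112930475870532 54.99980092048645
bulb nominal [ 0.59369047 -0.26234769  0.14202498]
w [313.9 231.8] [308 226  14  17 141] [314.5 232.7]
s [205.6 254.9] [202 247   9  14  72] [205.7 253.2]
t [427.9 226.4] [425 225   5   5  22] [427.1 227.1]
(array([ 0.59193457, -0.26123622,  0.14410809]), [np.float64(0.6), np.float64(0.4), np.float64(1.0)])
to above dish [ -9.47   0.08 -13.57   2.62  21.03   1.14]
```

View pics/w11s.png

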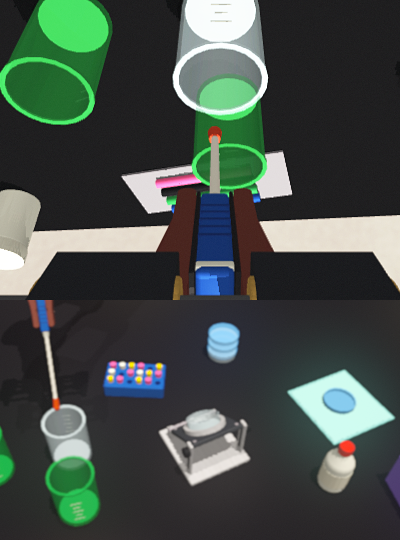

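The picture shows the scraper held coaxially with its bulb at crop (215,132), 1 px from nominal. The beaker stands undisturbed, the dish is seated and the lid lies flat on the paper.

Emit:
{"method": "play_rows", "body": {"plan": [0, 0, 0, 0.5, 2, 0, 5, -1, 0, -1.5, 0.8, 5, 0, 5, -3, 0, -4, 1.2, 9, 0, 5, -5, 0, -7, 1.6, 13, 0.5, 5, -7, 0, -10, 2, 17, 1, 5, -9.5, 0, -13.6, 2.4, 20, 1.1, 5, -9.5, 0, -13.6, 2.6, 21, 1.1, 5, -9.5, 0, -13.6, 2.6, 21, 1.1, 5, -9.5, 0, -13.6, 2.6, 21, 1.1, 5, -9.5, 0, -13.6, 2.6, 21, 1.1, 5, -9.5, 0, -13.6, 2.6, 21, 1.1, 5, -9.5, 0, -13.6, 2.6, 21, 1.1, 5]}}

```text
t: 16.15
tcp_pos: [0.5205, -0.0431, 0.2368]
eef_rot: [-0.087, 0.955, 0.027, 0.282]
contact_force: [0.6, -0.3, -0.4]
gripper_width: 0.138
grasp_force: 55.0
```

Run:
```python
from g import *
c,s=wrist("w12");G,n=frame(YD);print(s["t"],s["tcp_pos"],G.T@s["contact_force"])
print("err",rel(G,T+(.155+.0075+.05)*n,s["eef_rot"],s["tcp_pos"]),"to centre h10",rel(G,T+(.1455+.010)*n,s["eef_rot"],s["tcp_pos"]))
R=c["tool"][:3,:3];b=c["tool"][:3,3]+R[:,2]*.146;u=proj(c,b);x,y=map(int,u);bx=(x-14,y-14,x+14,y+14)
m=hsv(c,(0,100,50),(9,255,255),bx)|hsv(c,(170,100,50),(180,255,255),bx);_,st,ce=big(m);print("bulb",u,ce)
# seat ring: hull of the pale ring in a window -> centre of top outer circle (8 mm above the tray)
u=proj(c,T+.008*n);print("ring pred",u)
ring=[proj(c,T+.008*n+.037*(np.cos(t)*G[:,0]+np.sin(t)*G[:,1])) for t in np.linspace(0,6.28,60)]
pr=np.array(ring);print("pred box",pr.min(0),pr.max(0))
g=cv2.cvtColor(c["img"],cv2.COLOR_RGB2GRAY);v=c["img"].copy()
for q in pr: cv2.circle(v,tuple(int(z) for z in q.round()),0,(255,0,0),-1)
for q in [T+.02*n+.0295*(np.cos(t)*G[:,0]+np.sin(t)*G[:,1]) for t in np.linspace(0,6.28,60)]: cv2.circle(v,tuple(int(z) for z in proj(c,q).round()),0,(0,0,255),-1)
x,y=map(int,u);cv2.imwrite("pics/w12c.png",cv2.resize(v[y-90:y+90,x-110:x+110],None,fx=3,fy=3,interpolation=cv2.INTER_NEAREST)[:,:,::-1])
```

```text
16.15 [ 0.52049308 -0.0431109   0.23681383] [-0.22472123 -0.37714125  0.56931284]
err [ 0.12 -0.07 -0.12 -0.13  0.07 -0.1 ] to centre h10 [ 0.12 -0.07 -0.12 -0.14  0.06  5.6 ]
bulb [313.90377082 231.6300086 ] [314.26241135 233.11347518]
ring pred [314.3144473  215.27917097]
pred box [269.91252944 170.58499233] [358.6783749  257.34005276]
```

View pics/w12c.png

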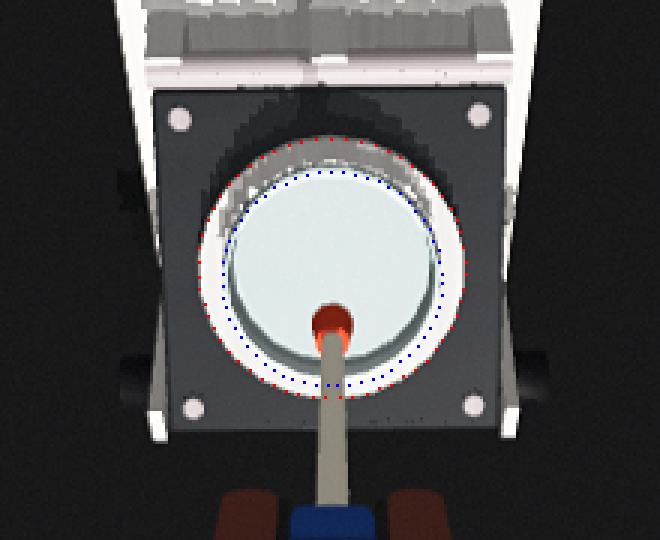

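The overlay shows the predicted ring outline (red) lying on the real ring to within about 1 px, and the bulb over the dish.

Emit:
{"method": "play_rows", "body": {"plan": [0, 0, 0, 0, 0, 1.5, 5, 0, 0, 0, 0, 0, 3, 5, 0, 0, 0, 0, 0, 4, 5, 0, 0, 0, 0, 0, 4.5, 5, 0, 0, 0, 0, 0, 4.5, 5, 0, 0, 0, 0, 0, 4.5, 5]}}

```text
t: 16.7
tcp_pos: [0.5445, -0.0376, 0.1992]
eef_rot: [-0.088, 0.955, 0.028, 0.282]
contact_force: [-0.1, -0.1, -0.2]
gripper_width: 0.133
grasp_force: 55.0
```

Run:
```python
from g import *
G,n=frame(YD);c,s=wrist("w13");print(s["t"],"to centre h10",rel(G,T+(.1445+.010)*n,s["eef_rot"],s["tcp_pos"]),G.T@s["contact_force"])
```

```text
16.7 to centre h10 [ 0.18 -0.07 -0.05 -0.12 -0.03  1.2 ] [ 0.25678219 -0.03562585  0.12652444]
```

Emit:
{"method": "play_rows", "body": {"plan": [0.1, 0, 0, -0.1, 0, 0.6, 5, 0.1, 0, 0, -0.1, 0, 1.0, 5, 0.1, 0, 0, -0.1, 0, 1.2, 5, 0.1, 0, 0, -0.1, 0, 1.2, 5, 0.1, 0, 0, -0.1, 0, 1.2, 5, 0.1, 0, 0, -0.1, 0, 1.2, 5]}}

```text
t: 17.25
tcp_pos: [0.5517, -0.0361, 0.1897]
eef_rot: [-0.088, 0.955, 0.027, 0.282]
contact_force: [-0.2, -0.7, -0.6]
gripper_width: 0.132
grasp_force: 55.0
```

Run:
```python
from g import *
G,n=frame(YD);c,s=wrist("w14");print(s["t"],"to centre h10",rel(G,T+(.1445+.010)*n,s["eef_rot"],s["tcp_pos"]),G.T@s["contact_force"],s["ft_torque"])
R=c["tool"][:3,:3]
for D in(.143,.1445,.146):print(D,proj(c,c["tool"][:3,3]+R[:,2]*D))
u=proj(c,c["tool"][:3,3]+R[:,2]*.1445);x,y=map(int,u);bx=(x-14,y-14,x+14,y+14)
m=hsv(c,(0,100,50),(9,255,255),bx)|hsv(c,(170,100,50),(180,255,255),bx);_,st,ce=big(m);print("bulb",ce,st)
from cell import manip
S=manip.read_camera("scene");pickle.dump(S,open("scene4.pkl","wb"));u=proj(S,c["tool"][:3,3]+R[:,2]*.1445);print(u)
```

```text
17.25 to centre h10 [ 0.08 -0.05 -0.04 -0.02 -0.05  0.  ] [ 0.62022608 -0.63736892  0.27799217] [-0.04243546  0.31939764 -0.00322609]
0.143 [313.90002762 232.76419668]
0.1445 [313.90180629 232.19410025]
0.146 [313.90356802 231.62943522]
bulb [314.32857143 233.03571429] [308 227  14  16 140]
[353.62551744 269.96960276]
```

Emit:
{"method": "play_rows", "body": {"plan": [0, 0, 0, -1, 0, 0, 5, 0, 0, 0, -1.8, 0, 0, 5, 0, 0, 0, -2.3, 0, 0, 5, 0, 0, 0, -2.6, 0, 0, 5, 0, 0, 0, -2.85, 0, 0, 5, 0, 0, 0, -2.85, 0, 0, 5, 0, 0, 0, -2.85, 0, 0, 5, 0, 0, 0, -2.85, 0, 0, 5]}}

```text
t: 18.02
tcp_pos: [0.575, -0.0318, 0.2047]
eef_rot: [-0.088, 0.955, 0.027, 0.282]
contact_force: [-1.3, 0.0, 0.4]
gripper_width: 0.138
grasp_force: 55.0
```

```bash
cat > chk.py <<'E'
from g import *
G,n=frame(YD);c,s=wrist("wk");C=T+(.1545)*n
d=G.T@(s["tcp_pos"]-C)*100;print(s["t"],"tcp from centre, tool cm",d.round(2),"phi",np.degrees(np.arctan2(-d[1],-d[0])).round(1),"r",np.hypot(d[0],d[1]).round(2),"F",(G.T@s["contact_force"]).round(2),"tq",(G.T@s["ft_torque"]).round(3))
R=c["tool"][:3,:3];b0=c["tool"][:3,3]+R[:,2]*.1445;u=proj(c,b0);x,y=map(int,u);bx=(x-20,y-20,x+20,y+20)
m=hsv(c,(0,100,50),(9,255,255),bx)|hsv(c,(170,100,50),(180,255,255),bx);_,st,ce=big(m)
# bulb's sideways offset in the tool, ray cut with the plane through the nominal bulb
p,dr=ray(c,ce-np.array([.4,.8]));X=p+dr*((b0-p)@R[:,2])/(dr@R[:,2]);o=R.T@(X-b0)*1e3;bt=d[:2]*10+o[:2]
print("bulb deflection mm",o.round(1),"bulb radius",np.hypot(*bt).round(1),"phi",np.degrees(np.arctan2(-bt[1],-bt[0])).round(1))
E
python3 chk.py
python3 - <<'E'
import numpy as np
print([(p,round(-2.85*np.cos(np.radians(p))+2.85,2),round(-2.85*np.sin(np.radians(p)),2)) for p in range(5,370,5)])
E
```

```text
18.0167 tcp from centre, tool cm [-2.78  0.04  0.03] phi -0.9 r 2.78 F [ 0.89  0.28 -1.05] tq [-0.042  0.727 -0.021]
bulb deflection mm [ 3.8 -0.1 -0. ] bulb radius 24.1 phi -0.8
[(5, np.float64(0.01), np.float64(-0.25)), (10, np.float64(0.04), np.float64(-0.49)), (15, np.float64(0.1), np.float64(-0.74)), (20, np.float64(0.17), np.float64(-0.97)), (25, np.float64(0.27), np.float64(-1.2)), (30, np.float64(0.38), np.float64(-1.42)), (35, np.float64(0.52), np.float64(-1.63)), (40, np.float64(0.67), np.float64(-1.83)), (45, np.float64(0.83), np.float64(-2.02)), (50, np.float64(1.02), np.float64(-2.18)), (55, np.float64(1.22), np.float64(-2.33)), (60, np.float64(1.42), np.float64(-2.47)), (65, np.float64(1.65), np.float64(-2.58)), (70, np.float64(1.88), np.float64(-2.68)), (75, np.float64(2.11), np.float64(-2.75)), (80, np.float64(2.36), np.float64(-2.81)), (85, np.float64(2.6), np.float64(-2.84)), (90, np.float64(2.85), np.float64(-2.85)), (95, np.float64(3.1), np.float64(-2.84)), (100, np.float64(3.34), np.float64(-2.81)), (105, np.float64(3.59), np.float64(-2.75)), (110, np.float64(3.8
[... 1519 characters left out ...]
float64(2.75)), (290, np.float64(1.88), np.float64(2.68)), (295, np.float64(1.65), np.float64(2.58)), (300, np.float64(1.42), np.float64(2.47)), (305, np.float64(1.22), np.float64(2.33)), (310, np.float64(1.02), np.float64(2.18)), (315, np.float64(0.83), np.float64(2.02)), (320, np.float64(0.67), np.float64(1.83)), (325, np.float64(0.52), np.float64(1.63)), (330, np.float64(0.38), np.float64(1.43)), (335, np.float64(0.27), np.float64(1.2)), (340, np.float64(0.17), np.float64(0.97)), (345, np.float64(0.1), np.float64(0.74)), (350, np.float64(0.04), np.float64(0.49)), (355, np.float64(0.01), np.float64(0.25)), (360, np.float64(0.0), np.float64(0.0)), (365, np.float64(0.01), np.float64(-0.25))]
```

The bulb touches the highest point of the wall, pressed 3.8 mm (about 1.1 N), at radius 24.1. Next is the clockwise sweep at a slightly larger radius, a quarter turn per call.

Emit:
{"method": "play_rows", "body": {"plan": [0, 0, 0, -0.09, -0.26, 0, 5, 0, 0, 0, -0.06, -0.51, 0, 5, 0, 0, 0, 0, -0.76, 0, 5, 0, 0, 0, 0.08, -1.01, 0, 5, 0, 0, 0, 0.18, -1.25, 0, 5, 0, 0, 0, 0.3, -1.48, 0, 5, 0, 0, 0, 0.43, -1.69, 0, 5, 0, 0, 0, 0.59, -1.9, 0, 5, 0, 0, 0, 0.76, -2.09, 0, 5, 0, 0, 0, 0.95, -2.26, 0, 5, 0, 0, 0, 1.16, -2.42, 0, 5, 0, 0, 0, 1.38, -2.55, 0, 5, 0, 0, 0, 1.6, -2.67, 0, 5, 0, 0, 0, 1.84, -2.77, 0, 5, 0, 0, 0, 2.09, -2.85, 0, 5, 0, 0, 0, 2.34, -2.91, 0, 5, 0, 0, 0, 2.59, -2.94, 0, 5, 0, 0, 0, 2.85, -2.95, 0, 5]}}

```text
t: 19.57
tcp_pos: [0.557, -0.0653, 0.1897]
eef_rot: [-0.088, 0.955, 0.027, 0.283]
contact_force: [0.5, 1.2, -0.5]
gripper_width: 0.136
grasp_force: 55.0
```

```bash
python3 chk.py
```

```text
19.5667 tcp from centre, tool cm [ 0.02 -2.92 -0.01] phi 90.5 r 2.92 F [-0.31  1.07  0.8 ] tq [-0.403  0.119 -0.008]
bulb deflection mm [-2.   4.2  0. ] bulb radius 25.1 phi 86.0
```

Emit:
{"method": "play_rows", "body": {"plan": [0, 0, 0, 0.26, 0.01, 0, 5, 0, 0, 0, 0.51, 0.04, 0, 5, 0, 0, 0, 0.76, 0.1, 0, 5, 0, 0, 0, 1.01, 0.18, 0, 5, 0, 0, 0, 1.25, 0.28, 0, 5, 0, 0, 0, 1.48, 0.4, 0, 5, 0, 0, 0, 1.69, 0.53, 0, 5, 0, 0, 0, 1.9, 0.69, 0, 5, 0, 0, 0, 2.09, 0.86, 0, 5, 0, 0, 0, 2.26, 1.05, 0, 5, 0, 0, 0, 2.42, 1.26, 0, 5, 0, 0, 0, 2.55, 1.48, 0, 5, 0, 0, 0, 2.67, 1.7, 0, 5, 0, 0, 0, 2.77, 1.94, 0, 5, 0, 0, 0, 2.85, 2.19, 0, 5, 0, 0, 0, 2.91, 2.44, 0, 5, 0, 0, 0, 2.94, 2.69, 0, 5, 0, 0, 0, 2.95, 2.95, 0, 5]}}

```text
t: 21.12
tcp_pos: [0.5273, -0.0405, 0.1736]
eef_rot: [-0.088, 0.955, 0.027, 0.282]
contact_force: [1.3, 0.5, -0.6]
gripper_width: 0.135
grasp_force: 55.0
```

```bash
python3 chk.py
```

```text
21.1167 tcp from centre, tool cm [ 2.97  0.06 -0.  ] phi -178.8 r 2.97 F [-0.82  0.23  1.22] tq [ 0.209 -0.097  0.044]
bulb deflection mm [-6.2 -2.6 -0. ] bulb radius 23.7 phi 175.2
```

Emit:
{"method": "play_rows", "body": {"plan": [0, 0, 0, -0.09, 0.25, 0, 5, 0, 0, 0, -0.12, 0.5, 0, 5, 0, 0, 0, -0.18, 0.75, 0, 5, 0, 0, 0, -0.25, 0.99, 0, 5, 0, 0, 0, -0.35, 1.23, 0, 5, 0, 0, 0, -0.46, 1.45, 0, 5, 0, 0, 0, -0.6, 1.66, 0, 5, 0, 0, 0, -0.75, 1.86, 0, 5, 0, 0, 0, -0.92, 2.05, 0, 5, 0, 0, 0, -1.11, 2.22, 0, 5, 0, 0, 0, -1.3, 2.38, 0, 5, 0, 0, 0, -1.52, 2.51, 0, 5, 0, 0, 0, -1.74, 2.63, 0, 5, 0, 0, 0, -1.97, 2.73, 0, 5, 0, 0, 0, -2.21, 2.8, 0, 5, 0, 0, 0, -2.45, 2.86, 0, 5, 0, 0, 0, -2.7, 2.89, 0, 5, 0, 0, 0, -2.95, 2.9, 0, 5]}}

```text
t: 22.67
tcp_pos: [0.5465, -0.0076, 0.1895]
eef_rot: [-0.088, 0.955, 0.027, 0.282]
contact_force: [0.1, -1.8, -1.2]
gripper_width: 0.133
grasp_force: 55.0
```

```bash
python3 chk.py
```

```text
22.6667 tcp from centre, tool cm [0.03 2.95 0.02] phi -90.5 r 2.95 F [ 0.85 -1.74  0.9 ] tq [0.506 0.618 0.015]
bulb deflection mm [ 3.6 -6.2  0. ] bulb radius 23.6 phi -99.3
```

Emit:
{"method": "play_rows", "body": {"plan": [0, 0, 0, -0.26, -0.09, 0, 5, 0, 0, 0, -0.51, -0.12, 0, 5, 0, 0, 0, -0.76, -0.18, 0, 5, 0, 0, 0, -1, -0.25, 0, 5, 0, 0, 0, -1.24, -0.34, 0, 5, 0, 0, 0, -1.46, -0.46, 0, 5, 0, 0, 0, -1.68, -0.59, 0, 5, 0, 0, 0, -1.88, -0.74, 0, 5, 0, 0, 0, -2.07, -0.91, 0, 5, 0, 0, 0, -2.24, -1.09, 0, 5, 0, 0, 0, -2.4, -1.28, 0, 5, 0, 0, 0, -2.54, -1.49, 0, 5, 0, 0, 0, -2.66, -1.71, 0, 5, 0, 0, 0, -2.75, -1.94, 0, 5, 0, 0, 0, -2.83, -2.17, 0, 5, 0, 0, 0, -2.89, -2.41, 0, 5, 0, 0, 0, -2.92, -2.65, 0, 5, 0, 0, 0, -2.93, -2.9, 0, 5, 0, 0, 0, -2.92, -3.15, 0, 5, 0, 0, 0, -2.89, -3.39, 0, 5]}}

```text
t: 24.38
tcp_pos: [0.5765, -0.0367, 0.2054]
eef_rot: [-0.088, 0.955, 0.027, 0.282]
contact_force: [-0.9, 0.5, -0.6]
gripper_width: 0.134
grasp_force: 55.0
```

```bash
python3 chk.py
```

```text
24.3833 tcp from centre, tool cm [-2.88 -0.46  0.  ] phi 9.1 r 2.91 F [1.04 0.66 0.07] tq [-0.441  0.732  0.068]
bulb deflection mm [ 4.7  3.8 -0. ] bulb radius 24.1 phi 2.0
```

Emit:
{"method": "play_rows", "body": {"plan": [0, 0, 0, 0.03, -0.15, 0, 5, 0, 0, 0, 0.03, -0.15, 0, 5, 0, 0, 0, 0.8, 0.1, 0, 5, 0, 0, 0, 1.6, 0.3, 0, 5, 0, 0, 0, 2.4, 0.4, 0, 5, 0, 0, 0, 2.9, 0.5, 0, 5, 0, 0, 0, 2.9, 0.5, 0, 5, 0, 0, 0, 2.9, 0.5, -1, 5, 0, 0, 0, 2.9, 0.5, -3, 5, 0, 0, 0, 2.9, 0.5, -5, 5, 0, 0, 0, 2.9, 0.5, -7, 5, 0, 0, 0, 2.9, 0.5, -7, 5, 0, 0, 0, 2.9, 0.5, -7, 5]}}

```text
t: 25.52
tcp_pos: [0.5146, -0.0435, 0.2506]
eef_rot: [-0.087, 0.954, 0.026, 0.284]
contact_force: [-0.0, -0.2, -0.4]
gripper_width: 0.13
grasp_force: 55.0
```

Run:
```python
from g import *
c,s=wrist("w15");print(s["t"],s["tcp_pos"],s["contact_force"])
from cell import manip
S=manip.read_camera("scene");pickle.dump(S,open("scene5.pkl","wb"))
A=load("scene3")["img"].astype(int)
for n,b in(("beaker",(190,255,242,322)),("stand",(305,250,402,332)),("lid",(440,220,545,300)),("others",(430,290,510,345))):
    x0,y0,x1,y1=b;print(n,(np.abs(S["img"][y0:y1,x0:x1].astype(int)-A[y0:y1,x0:x1]).max(2)>40).sum())
# beaker rim again, wrist depth
P=pts(c,np.ones((480,640),bool));Q=P[(P[:,2]>.088)&(P[:,2]<.1)&(P[:,0]>.53)&(P[:,0]<.65)&(abs(P[:,1]+.258)<.05)];print(len(Q),Q.min(0),Q.max(0))
G,a=frame(YS);R=c["tool"][:3,:3]
up=BU+.146*a+np.array([-.02,0,.13]);dn=BU+.146*a+np.array([-.005,.0005,.006])
print("over beaker",rel(G,up,s["eef_rot"],s["tcp_pos"]),up,dn)
```

```text
25.5167 [ 0.51461431 -0.04347847  0.25056681] [-0.02221957 -0.20409169 -0.44372697]
beaker 38
stand 0
lid 0
others 0
1244 [ 0.5574588  -0.25892957  0.08800834] [ 0.62384824 -0.22055488  0.09775055]
over beaker [  8.97   0.16  13.81   2.55 -20.53  -2.98] [ 0.5149183  -0.25218818  0.2616459 ] [ 0.5299183  -0.25168818  0.1376459 ]
```

Emit:
{"method": "play_rows", "body": {"plan": [0, 0, 0, 0.5, -2, -1.5, 5, 1, 0, 1.5, 0.8, -5, -3, 5, 3, 0, 4, 1.2, -9, -3, 5, 5, 0, 7, 1.6, -13, -3, 5, 7, 0, 10, 2, -17, -3, 5, 9, 0.1, 13.8, 2.4, -20, -3, 5, 9, 0.1, 13.8, 2.55, -20.5, -3, 5, 9, 0.1, 13.8, 2.55, -20.5, -3, 5, 9, 0.1, 13.8, 2.55, -20.5, -3, 5, 9, 0.1, 13.8, 2.55, -20.5, -3, 5, 9, 0.1, 13.8, 2.55, -20.5, -3, 5]}}

```text
t: 26.53
tcp_pos: [0.5148, -0.2503, 0.2595]
eef_rot: [0.049, 0.958, -0.014, 0.282]
contact_force: [-0.7, 0.4, 0.5]
gripper_width: 0.131
grasp_force: 55.0
```

Run:
```python
from g import *
c,s=wrist("w16");print(s["t"],s["tcp_pos"],s["contact_force"])
P=pts(c,np.ones((480,640),bool));Q=P[(P[:,2]>.090)&(P[:,2]<.1)&(P[:,0]>.53)&(P[:,0]<.65)&(abs(P[:,1]+.258)<.05)];print(len(Q),Q.min(0),Q.max(0))
G,a=frame(YS)
up=BU+.146*a+np.array([-.02,0.002,.13])
print("err",rel(G,up,s["eef_rot"],s["tcp_pos"]))
for d in((-.015,.0015,.09),(-.012,.0012,.06),(-.008,.0008,.03),(-.004,.0004,.006),(-.002,.0002,.001)): print(rel(G,BU+.146*a+np.array(d),s["eef_rot"],s["tcp_pos"]))
```

```text
26.5333 [ 0.51476784 -0.25029124  0.25950478] [-0.6951976   0.43365907  0.46832459]
1968 [ 0.55114134 -0.29316116  0.09001394] [ 0.62443009 -0.22130981  0.09856353]
err [ 0.1  -0.15  0.11 -0.13  0.01 -0.17]
[ 0.1  -0.15  0.11  1.62  0.01  3.46]
[ 0.1  -0.15  0.11  2.99  0.01  6.14]
[ 0.1  -0.15  0.11  4.28  0.01  8.88]
[ 1.000e-01 -1.500e-01  1.100e-01  5.250e+00  1.000e-02  1.112e+01]
[ 1.000e-01 -1.500e-01  1.100e-01  5.350e+00  1.000e-02  1.165e+01]
```

Emit:
{"method": "play_rows", "body": {"plan": [0, 0, 0, 0.8, 0, 1.8, 5, 0, 0, 0, 1.6, 0, 3.4, 5, 0, 0, 0, 2.3, 0, 4.8, 5, 0, 0, 0, 3, 0, 6.1, 5, 0, 0, 0, 3.6, 0, 7.5, 5, 0, 0, 0, 4.2, 0, 8.8, 5, 0, 0, 0, 4.7, 0, 9.9, 5, 0, 0, 0, 5, 0, 10.6, 5, 0, 0, 0, 5, 0, 10.6, 5, 0, 0, 0, 5, 0, 10.6, 5, 0, 0, 0, 5, 0, 10.6, 5]}}

```text
t: 27.5
tcp_pos: [0.5303, -0.2532, 0.1444]
eef_rot: [0.05, 0.958, -0.015, 0.283]
contact_force: [0.1, -0.2, -0.7]
gripper_width: 0.133
grasp_force: 55.0
```

Run:
```python
from g import *
from cell import manip
s=manip.read_state();print(s["t"],s["tcp_pos"],s["contact_force"])
G,a=frame(YS);print(rel(G,BU+.146*a+np.array([-.001,.0001,.002]),s["eef_rot"],s["tcp_pos"]))
```

```text
27.5 [ 0.53028173 -0.25323838  0.14444206] [ 0.07967688 -0.21237181 -0.71344907]
[ 0.   -0.08  0.05  0.29  0.15  1.1 ]
```

Emit:
{"method": "play_rows", "body": {"plan": [0, 0, 0, 0.1, 0, 0.4, 5, 0, 0, 0, 0.2, 0, 0.7, 5, 0, 0, 0, 0.25, 0, 0.9, 5, 0, 0, 0, 0.3, 0, 1.1, 5, 0, 0, 0, 0.3, 0, 1.1, 5, 0, 0, 0, 0.3, 0, 1.1, 5]}}

```text
t: 28.0
tcp_pos: [0.5334, -0.2534, 0.1322]
eef_rot: [0.05, 0.958, -0.014, 0.282]
contact_force: [0.0, 0.4, 0.1]
gripper_width: 0.136
grasp_force: 55.0
```

Emit:
{"method": "play_rows", "body": {"plan": [0, 0, 0, 0, 0, 0, 14, 0, 0, 0, 0, 0, 0, 15, 0, 0, 0, 0, 0, 0, 17, 0, 0, 0, 0, 0, 0, 20, 0, 0, 0, 0, 0, 0, 30, 0, 0, 0, 0, 0, 0, 50, 0, 0, 0, 0, 0, 0, 75, 0, 0, 0, 0, 0, 0, 100, 0, 0, 0, 0, 0, 0, 100, 0, 0, 0, 0, 0, 0, 100, 0, 0, 0, 0, 0, 0, 100, 0, 0, 0, 0, 0, -2, 100, 0, 0, 0, 0, 0, -5, 100, 0, 0, 0, 0, 0, -8, 100, 0, 0, 0, 0, 0, -12, 100, 0, 0, 0, 0, 0, -12, 100, 0, 0, 0, 0, 0, -12, 100], "grip_force": 20}}

```text
t: 29.42
tcp_pos: [0.4687, -0.2476, 0.2369]
eef_rot: [0.05, 0.957, -0.017, 0.285]
contact_force: [0.6, -0.6, -1.1]
gripper_width: 0.998
grasp_force: 0.0
```

Run:
```python
from g import *
from cell import manip
s=manip.read_state();print(s["t"],s["tcp_pos"],s["contact_force"],s["gripper_width"])
c,_=wrist("w17");S=manip.read_camera("scene")
A=load("scene0")["img"].astype(int)
for n,b in(("beaker",(185,205,245,322)),("stand",(305,250,402,332))):
    x0,y0,x1,y1=b;print(n,(np.abs(S["img"][y0:y1,x0:x1].astype(int)-A[y0:y1,x0:x1]).max(2)>40).sum())
G,a=frame(YS);print([proj(c,BU+k*a).round(1) for k in(0,.182)])
P=pts(c,np.ones((480,640),bool));Q=P[(P[:,2]>.090)&(P[:,2]<.1)&(P[:,0]>.53)&(P[:,0]<.65)&(abs(P[:,1]+.258)<.05)];print(len(Q),Q.min(0),Q.max(0))
cv2.imwrite("pics/fin.png",np.vstack([c["img"][100:340,150:550],S["img"][180:400,150:550]])[:,:,::-1])
```

```text
29.4167 [ 0.46866113 -0.24755795  0.23689327] [ 0.62384963 -0.55493011 -1.10987504] 0.9976089440123272
beaker 153
stand 460
[array([317.3, 196.1]), array([318.4, 255.2])]
1697 [ 0.55102115 -0.29344362  0.0900005 ] [ 0.6240361  -0.22201032  0.09792884]
```

Run:
```python
from g import *
from cell import manip
c=load("w17")
for nm,lo,hi,b in(("bulb",(0,90,50),(9,255,255),(295,175,340,215)),("handle",(105,120,30),(125,255,255),(285,210,350,290))):
    m=hsv(c,lo,hi,b)
    if m.any(): _,st,ce=big(m);print(nm,st,ce.round(1))
S=manip.read_camera("scene");P=load("scene3")["img"].astype(int)
D=np.abs(S["img"].astype(int)-P).max(2)>40
for n,b in(("stand",(305,250,402,332)),("lid",(440,220,545,300)),("bottle",(460,285,510,345)),("spare",(350,170,395,215)),("rack",(250,205,320,250)),("green",(100,270,165,340))):
    x0,y0,x1,y1=b;print(n,D[y0:y1,x0:x1].sum())
m,st,ce=big(hsv(S,(105,120,30),(125,255,255),(195,200,225,255)));print("scene handle",st,ce.round(1),"was [203 218 13 31]")
```

```text
handle [307 243  20  22 410] [316.4 253. ]
stand 0
lid 0
bottle 0
spare 0
rack 0
green 0
scene handle [201 218  14  31 297] [208.1 232.5] was [203 218 13 31]
```

```bash
python3 -c "
from cell import manip
print(manip.close_job())"
```

```text
the job is handed in; nothing more can be done
None
```

The job is handed in after about 30 s of robot time: the lid lies flat on the paper, the bulb went once clockwise round the dish wall, touching it at every check, and the scraper is back in its beaker, bulb down, with nothing else seen to move.

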